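# Sieve the bearing balls out of a cup of nuts and hold up the sieve

### The job

The metal cup holds four nuts and four bearing balls mixed up: lift it and tip it out gently into the sieve on the catch pan so that the balls drop through and the nuts stay on the mesh, then stand the empty cup upright on the table and let go of it. Then lift the sieve by its bow handle straight up off the pan, keeping it level and jogging it a little over the pan if a ball is still caught on the mesh, and finish still holding it level and steady over the pan, about 10 cm clear above the pan's rim, with all the nuts in it and all the balls in the pan. Spill nothing, leave the pan where it stands and do not disturb the other things.

Things in the scene. Friction and masses are not known exactly. Their poses are not given: they have to be found in the camera images.
- pan: square catch pan of grey painted sheet steel, open on top: 167 x 167 mm outside, 161 x 161 mm inside, 40 mm tall, walls and floor 3 mm, 0.75 kg, loose on the table. Origin: centre of its underside; z up, x and y along its sides.
- sieve: square steel sieve, 153 mm outside, 147 mm inside, 45 mm tall, open on top, 0.32 kg; wire mesh (18 mm openings, 3 mm wires) 4 mm above its lower edge. A 173 mm square flange, underside 18 mm above the lower edge, rests on the pan's rim; the frame below it reaches into the pan with 4 mm play a side. Origin: centre of the lower edge, 22 mm above the table at the start; z up.
- sieve_grip (a point): centre of the black grip (76 mm long along x, 12 mm wide, 14 mm tall) on the sieve's fixed bow handle, 78 mm above the sieve's lower edge. The handle is a 6 mm rod over the middle of the sieve in its x-z plane, joined to the frame at x = +80 and -80 mm; the open top lies in two halves on its +y and -y sides. Axes as the sieve's.
- cup: plain round metal cup, open on top, no handle: 70 mm tall, outside diameter 61 mm near the foot widening evenly to 70 mm at the rim, walls 2 mm, floor 4 mm, 0.13 kg empty; holds the nuts and balls (about 0.19 kg) in its lower half at the start. Origin: centre of its underside; z points out of its mouth.
- cup_rim (a point): centre of the cup's mouth, 70 mm above its underside. Axes as the cup's.
- spray_can: bystander: spray can, 59 mm across, 202 mm tall, standing loose on the left. Origin: centre of its underside.
- tape: bystander: roll of black insulating tape, 55 mm across, 19 mm tall, lying loose on the right. Origin: centre of its underside.
- nut0: steel hex nut, 23 mm across flats, 27 mm across corners, 13 mm thick, 35 g, lightly oiled (slides easily); too big for the mesh. One of four alike, in the cup at the start. Origin: centre of one face.
- ball0_center (a point): centre of a steel bearing ball, 14 mm across, 11 g, rolls freely and drops through the mesh. One of four alike, lying on top of the nuts in the cup at the start.
- nut1: steel hex nut, 23 mm across flats, 27 mm across corners, 13 mm thick, 35 g, lightly oiled (slides easily); too big for the mesh. One of four alike, in the cup at the start. Origin: centre of one face.
- ball1_center (a point): centre of a steel bearing ball, 14 mm across, 11 g, rolls freely and drops through the mesh. One of four alike, lying on top of the nuts in the cup at the start.
- nut2: steel hex nut, 23 mm across flats, 27 mm across corners, 13 mm thick, 35 g, lightly oiled (slides easily); too big for the mesh. One of four alike, in the cup at the start. Origin: centre of one face.
- ball2_center (a point): centre of a steel bearing ball, 14 mm across, 11 g, rolls freely and drops through the mesh. One of four alike, lying on top of the nuts in the cup at the start.
- nut3: steel hex nut, 23 mm across flats, 27 mm across corners, 13 mm thick, 35 g, lightly oiled (slides easily); too big for the mesh. One of four alike, in the cup at the start. Origin: centre of one face.
- ball3_center (a point): centre of a steel bearing ball, 14 mm across, 11 g, rolls freely and drops through the mesh. One of four alike, lying on top of the nuts in the cup at the start.

How it is judged (in metres and radians):
On the way, in this order (a step that is already met when the one before it is completed fails the run):
1. the cup is held in the air with the gripper (height (world z) of cup above 0.03 m and contact force between the fingers and cup above 1 N), for 0.2 s.
2. all four nuts and all four balls are out of the cup and in the sieve or in the pan under it, and the cup is still held in the air (x of nut0 in the frame of pan between -0.082 and 0.082 m and y of nut0 in the frame of pan between -0.082 and 0.082 m and height (world z) of each of nut0, nut1, nut2, nut3, ball0_center, ball1_center, ball2_center, ball3_center below 0.064 m and x of nut1 in the frame of pan between -0.082 and 0.082 m and y of nut1 in the frame of pan between -0.082 and 0.082 m and x of nut2 in the frame of pan between -0.082 and 0.082 m and y of nut2 in the frame of pan between -0.082 and 0.082 m and x of nut3 in the frame of pan between -0.082 and 0.082 m and y of nut3 in the frame of pan between -0.082 and 0.082 m and x of ball0_center in the frame of pan between -0.082 and 0.082 m and y of ball0_center in the frame of pan between -0.082 and 0.082 m and x of ball1_center in the frame of pan between -0.082 and 0.082 m and y of ball1_center in the frame of pan between -0.082 and 0.082 m and x of ball2_center in the frame of pan between -0.082 and 0.082 m and y of ball2_center in the frame of pan between -0.082 and 0.082 m and x of ball3_center in the frame of pan between -0.082 and 0.082 m and y of ball3_center in the frame of pan between -0.082 and 0.082 m and height (world z) of cup above 0.03 m and contact force between the fingers and cup above 0.5 N), for 0.2 s.
3. the empty cup stands upright on the table, let go (height (world z) of cup below 0.008 m and angle between cup's own z axis and vertical below 0.1 rad and linear speed of cup below 0.03 m/s and contact force between the fingers and cup below 0.1 N), for 0.2 s.
At the end, for the whole second after the job is handed in: The gripper holds the sieve over the pan (within 70 mm of its middle), lower edge 60 to 220 mm above the pan's rim, tilt under 7 degrees, still, touching neither pan nor cup; the four nuts are in it, the four balls in the pan; the pan stands flat and the cup upright on the table, let go (all of step 3 and height (world z) of sieve between 0.1 and 0.26 m and horizontal distance between sieve and pan below 0.07 m and angle between sieve's own z axis and vertical below 0.12 rad and linear speed of sieve below 0.03 m/s and angular speed of sieve below 0.2 rad/s and contact force between the fingers and sieve above 1 N and contact force between sieve and pan below 0.05 N and contact force between sieve and cup below 0.05 N and x of nut0 in the frame of sieve between -0.075 and 0.075 m and y of nut0 in the frame of sieve between -0.075 and 0.075 m and z of nut0 in the frame of sieve between 0 and 0.045 m and x of nut1 in the frame of sieve between -0.075 and 0.075 m and y of nut1 in the frame of sieve between -0.075 and 0.075 m and z of nut1 in the frame of sieve between 0 and 0.045 m and x of nut2 in the frame of sieve between -0.075 and 0.075 m and y of nut2 in the frame of sieve between -0.075 and 0.075 m and z of nut2 in the frame of sieve between 0 and 0.045 m and x of nut3 in the frame of sieve between -0.075 and 0.075 m and y of nut3 in the frame of sieve between -0.075 and 0.075 m and z of nut3 in the frame of sieve between 0 and 0.045 m and x of ball0_center in the frame of pan between -0.082 and 0.082 m and y of ball0_center in the frame of pan between -0.082 and 0.082 m and height (world z) of each of ball0_center, ball1_center, ball2_center, ball3_center below 0.03 m and x of ball1_center in the frame of pan between -0.082 and 0.082 m and y of ball1_center in the frame of pan between -0.082 and 0.082 m and x of ball2_center in the frame of pan between -0.082 and 0.082 m and y of ball2_center in the frame of pan between -0.082 and 0.082 m and x of ball3_center in the frame of pan between -0.082 and 0.082 m and y of ball3_center in the frame of pan between -0.082 and 0.082 m and angle between pan's own z axis and vertical below 0.05 rad and height (world z) of pan below 0.006 m); the arm keeps its last pose, push and grip.
It fails at once if a nut or ball fell on the table, outside cup and pan ((height (world z) of nut0 below 0.06 m and horizontal distance between nut0 and pan above 0.125 m and distance between nut0 and cup above 0.085 m) or (height (world z) of nut1 below 0.06 m and horizontal distance between nut1 and pan above 0.125 m and distance between nut1 and cup above 0.085 m) or (height (world z) of nut2 below 0.06 m and horizontal distance between nut2 and pan above 0.125 m and distance between nut2 and cup above 0.085 m) or (height (world z) of nut3 below 0.06 m and horizontal distance between nut3 and pan above 0.125 m and distance between nut3 and cup above 0.085 m) or (height (world z) of ball0_center below 0.06 m and horizontal distance between ball0_center and pan above 0.125 m and distance between ball0_center and cup above 0.085 m) or (height (world z) of ball1_center below 0.06 m and horizontal distance between ball1_center and pan above 0.125 m and distance between ball1_center and cup above 0.085 m) or (height (world z) of ball2_center below 0.06 m and horizontal distance between ball2_center and pan above 0.125 m and distance between ball2_center and cup above 0.085 m) or (height (world z) of ball3_center below 0.06 m and horizontal distance between ball3_center and pan above 0.125 m and distance between ball3_center and cup above 0.085 m)).
It fails at once if the pan was shoved more than 40 mm or lifted (distance of pan from where it was at the start of the episode above 0.04 m).
It fails at once if one of the other things was moved more than 30 mm (distance of any of spray_can, tape from where it was at the start of the episode above 0.03 m).
It fails at once if the sieve was tipped by more than about 25 degrees (angle between sieve's own z axis and vertical above 0.45 rad).
It also fails if it takes over 67 s, if anything falls off the work surface, if the arm or the gripper's body presses on something with over 40 N, if the wrist force passes 120 N, or if a joint passes its speed limit or range.

### The arm

A 6-joint arm with a two-finger parallel gripper is mounted at the origin on the work surface; the furniture and walls round the work are solid. World frame = base frame: x ahead of the robot, y to its left, z up, the work surface at z = 0. Lengths are in m, angles in degrees, forces in N, time in s.
With the tool pointing down it reaches from about 0.375 to 0.9 m from the base axis. Payload 3.1 kg.
Tool frame: the origin (TCP) lies midway between the tips of the shut fingers; the grasp point (between the pads) lies 19 mm behind it; z points along the fingers, y is the line along which they close (so a half turn about z gives the same grasp; the last joint's range is limited). The gripper opens to 87 mm and grips with 3 to 60 N. Pads are 19 mm wide; open, the fingers measure 117 mm over their backs; the gripper's body (75 mm by 190 mm) begins 51 mm behind the grasp point.
Start: joints at [-84.196, 30.224, 82.088, -0, 67.689, -10.227], TCP at [0.173, -0.601, 0.223] pointing down, gripper open.
Joint ranges: [-176.69, 176.69], [-43.24, 126.21], [12.49, 139.97], [-82, 262], [0, 151.66], [-163.58, 163.58]. Speed limits (degrees/s): [159.86, 159.86, 180, 180, 180, 180].

### API

Orientations are given as a 3x3 rotation matrix whose columns are the frame's x, y, z axes.
In Python, from rig import bot, ticket, capture gives the robot as it stands (bot), with the cameras as plain functions and the job (ticket).
- The arm moves only by the tool steer_hand, called after ">>>" as name(argument=value, ...), one argument or row to a line, values as JSON. Schema: {"type":"object","properties":{"motion":{"type":"array","items":{"type":"array","items":{"type":"number"},"minItems":7,"maxItems":7},"minItems":1,"maxItems":20},"only":{"type":"string"},"quiet":{"type":"boolean"},"lines":{"type":"string"}},"required":["motion"],"additionalProperties":false}. motion is a list of rows, 1 to 20 of them, each of 7 numbers: dx, dy, dz in m, then a rotation vector rx, ry, rz in degrees, then the opening from 0.0 (shut) to 1.0 (fully open); each row is the pose to reach, as a shift and turn from the pose commanded when the call began, along the tool's axes at that moment; what a row does not reach only later rows make up. A row lasts 1/10 s, in which the tool goes at most 0.05 m and 8.59 degrees, less where a joint would pass 70% of its speed; a pose out of reach is approached as far as the arm can. The fingers move at their own pace and stop on an object; the grip force is fixed at half the most. Time passes only in rows, so rows that do not move let the fingers close. The tool returns the time, the measured TCP pose, the force, the opening and the grip force at its end. only (a regular expression) keeps the lines of the reply that match it, lines (a string "A,B") keeps lines A to B, and quiet returns only ok. Input that does not fit is refused with a message, and nothing moves.
- bot.read_state(): the state, without advancing time (a new reading comes with each control period).
- capture(name): name is "side" or "top" or "wrist"; returns a dict with "color" (480x640x3 uint8, red, green, blue), "K" (3x3 intrinsics, pixels), "view" (4x4, takes a point from world to camera coordinates); the wrist camera has in their place "mount" (4x4, takes a point from camera to tool coordinates, whose origin is the TCP and whose axes are the flange's). Camera axes: x right, y up, looking along -z (the intrinsics and any distortion apply to the point x, -y, -z); pixel columns grow to the right and rows downward; lengths in m; the calibration is good to about 2 mm. A picture is of the moment at which its call begins: read the wrist's pose just before it. There is no depth.
- ticket.hand_in(): hands the job in; it is judged then, once.
The state is a dict: "time_s": time; "joint_positions": joint angles; "qvel": joint speeds; "tau": joint torques, N m; "position": TCP position; "tcp_rot": TCP orientation; "force": force on the tool from outside, world axes, zero at the start; "moment": the same for the moment, N m; "opening": opening from 0.0 (shut) to 1.0 (fully open); "grasp_force": force on a finger pad.
Only numpy, scipy, OpenCV 4.12 (cv2) and the standard library are available. Lean on these libraries where they do the work, as an engineer would, in place of code of your own. Each camera call takes 0.05 s, during which the arm holds its last target. There are 200 camera calls.

## Working session

There is one attempt and no reset: what is moved stays moved. The work goes in short steps, Python scripts to look and compute and a tool call to move; the robot and the scene stay as the last step left them, time stands still between calls to the robot, and variables do not carry over. Pictures are saved under pics/ and viewed, at most 10 in all, crops included, and the job is handed in when it is done.

```bash
ls; mkdir -p pics
```

Run:
```python
from rig import bot, ticket, capture
import cv2,numpy as np
s=bot.read_state();print(s['time_s'],s['position'],s['tcp_rot'],s['opening'])
for n in("top","side"):
    c=capture(n);cv2.imwrite(f"pics/{n}0.png",c["color"][:,:,::-1]);print(n,c["K"],c["view"],[k for k in c])
c=capture("wrist");print(c["K"],c["mount"],[k for k in c])
```

```text
pics
rig.py
0.0 [ 0.17255334 -0.59995288  0.22159395] [[ 9.61114986e-01  2.76148379e-01 -2.38612064e-04]
 [ 2.76148257e-01 -9.61112736e-01  2.10941528e-03]
 [ 3.53178517e-04 -2.09328294e-03 -9.99997747e-01]] 1.0027335011203717
top [[579.35755681   0.         316.48370722]
 [  0.         579.35755681 238.67863303]
 [  0.           0.           1.        ]] [[ 0.02474195 -0.99955484 -0.01667181 -0.04379835]
 [ 0.99784583  0.02367921  0.06118006 -0.43512239]
 [-0.06075805 -0.01814961  0.9979875  -1.33299345]
 [ 0.          0.          0.          1.        ]] ['color', 'K', 'view']
side [[580.97023019   0.         319.85499831]
 [  0.         580.97023019 238.47849016]
 [  0.           0.           1.        ]] [[-0.97183923 -0.2352088   0.01432938  0.41268097]
 [ 0.14077894 -0.53075697  0.83575016 -0.15132365]
 [-0.18897038  0.81423206  0.54892289 -1.17483531]
 [ 0.          0.          0.          1.        ]] ['color', 'K', 'view']
[[360.26911031   0.         328.74079397]
 [  0.         360.26911031 244.73141534]
 [  0.           0.           1.        ]] [[-4.91631790e-04  9.68647697e-01  2.48437916e-01  6.65069873e-02]
 [ 9.99999830e-01  5.54209215e-04 -1.81943939e-04  7.80590013e-04]
 [-3.13926160e-04  2.48437784e-01 -9.68647804e-01 -1.63236932e-01]
 [ 0.00000000e+00  0.00000000e+00  0.00000000e+00  1.00000000e+00]] ['color', 'K', 'mount']
```

View pics/top0.png

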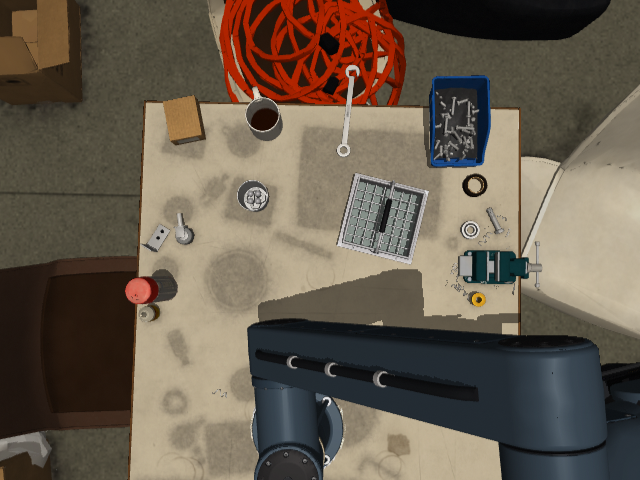

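View pics/side0.png

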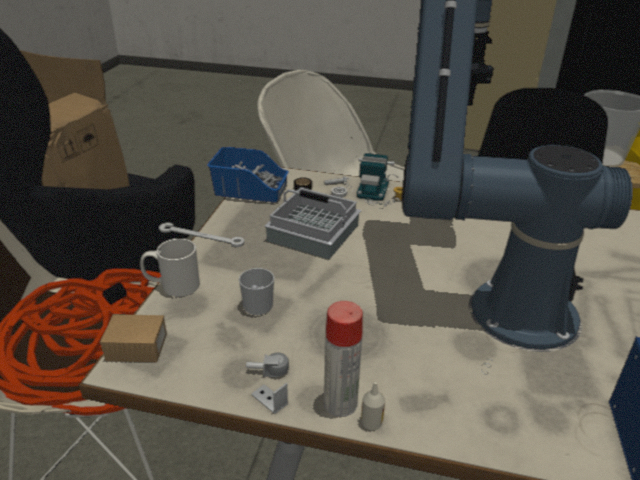

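The top view shows the cup's rim near (253,195), the sieve flange's corners near (355,174), (428,191), (411,262) and (337,245), and the grip near (385,216). In the side view the cup is near (257,292) and the sieve near (313,218). The can and mug are clear of the work. I'll zoom in next for accuracy.

Run:
```python
import cv2
a=cv2.imread("pics/top0.png")[165:275,230:435];cv2.imwrite("pics/topz.png",cv2.resize(a,None,fx=3.9,fy=3.9,interpolation=cv2.INTER_CUBIC))
a=cv2.imread("pics/side0.png")[180:325,225:370];cv2.imwrite("pics/sidez.png",cv2.resize(a,None,fx=4,fy=4,interpolation=cv2.INTER_CUBIC))
```

```text
(no output)
```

View pics/topz.png

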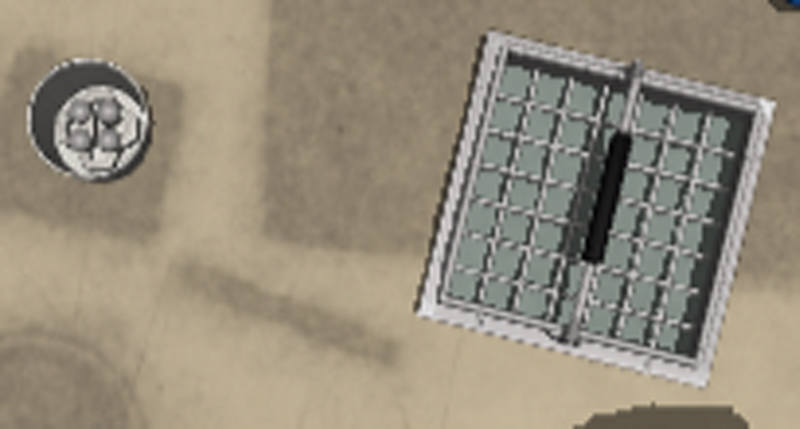

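View pics/sidez.png

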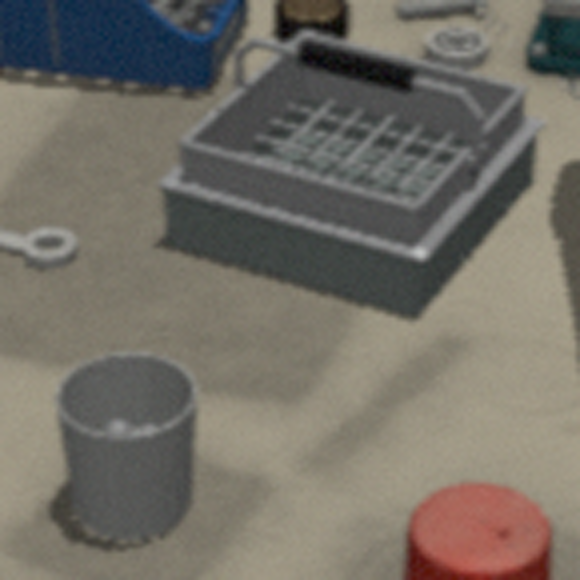

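Zoomed, the cup's rim is at top (253.1,195.9) and side (257.0,278.9). The grip's centre is at top (385.9,216.0) and side (314.2,196.2). The flange corners are clear too.

Create h.py:
```python
import numpy as np
from rig import bot, ticket, capture
V={};K={}
K['top']=np.array([[579.35755681,0,316.48370722],[0,579.35755681,238.67863303],[0,0,1]])
V['top']=np.array([[0.02474195,-0.99955484,-0.01667181,-0.04379835],[0.99784583,0.02367921,0.06118006,-0.43512239],[-0.06075805,-0.01814961,0.9979875,-1.33299345],[0,0,0,1]])
K['side']=np.array([[580.97023019,0,319.85499831],[0,580.97023019,238.47849016],[0,0,1]])
V['side']=np.array([[-0.97183923,-0.2352088,0.01432938,0.41268097],[0.14077894,-0.53075697,0.83575016,-0.15132365],[-0.18897038,0.81423206,0.54892289,-1.17483531],[0,0,0,1]])
def ray(n,p):
    d=np.linalg.solve(K[n],[p[0],p[1],1])*[1,-1,-1]
    R=V[n][:3,:3];return -R.T@V[n][:3,3],R.T@d
def tri(a,b):
    o1,d1=ray('top',a);o2,d2=ray('side',b)
    A=np.c_[d1,-d2];t=np.linalg.lstsq(A,o2-o1,rcond=None)[0]
    p,q=o1+t[0]*d1,o2+t[1]*d2;return (p+q)/2,np.linalg.norm(p-q)
def atz(n,p,z):
    o,d=ray(n,p);return o+d*(z-o[2])/d[2]
```

Run:
```python
from h import *
np.set_printoptions(precision=4,suppress=True)
print('rim',tri((253.1,195.9),(257.0,278.9)),atz('top',(253.1,195.9),.07))
print('grip',tri((385.9,216),(314.2,196.2)),atz('top',(385.9,216),.1))
c=[atz('top',(x/3.9+230,y/3.9+165),.043) for x,y in((487,32),(776,102),(705,385),(416,315))]
print(np.array(c),np.mean(c,0))
for i in range(4):
    d=c[(i+1)%4]-c[i];print(np.linalg.norm(d),np.degrees(np.arctan2(d[1],d[0])))
print([atz('top',(x/3.9+230,y/3.9+165),.1) for x,y in((623,132),(595,265))])
print('can',atz('top',(142,290),.2),'tape',atz('top',(475,185),.02))
```

```text
rim (array([0.5261, 0.1105, 0.067 ]), np.float64(0.001088688902938556)) [0.5251 0.11   0.07  ]
grip (array([ 0.484 , -0.1843,  0.101 ]), np.float64(0.0007500034957820404)) [ 0.4837 -0.1845  0.1   ]
[[ 0.5861 -0.1178  0.043 ]
 [ 0.5486 -0.287   0.043 ]
 [ 0.3826 -0.2482  0.043 ]
 [ 0.4192 -0.08    0.043 ]] [ 0.4841 -0.1832  0.043 ]
0.17336135159575303 -102.4979494188354
0.17046445145023575 166.82305479394608
0.1721324130414556 77.73073017139046
0.17114131900773075 -12.762354007968503
[array([ 0.5214, -0.1922,  0.1   ]), array([ 0.4466, -0.1779,  0.1   ])]
can [0.3136 0.3095 0.2   ] tape [ 0.5687 -0.397   0.02  ]
```

Create log.py:
```python
import json
from rig import bot, ticket, capture
s=bot.read_state()
r={k:(v.tolist() if hasattr(v,'tolist') else v) for k,v in s.items()}
open('log.jsonl','a').write(json.dumps(r)+'\n');print([round(x,2) for x in s['joint_positions']])
```

```bash
cp log.py /tmp; python3 log.py
```

```text
[np.float64(-84.19), np.float64(30.27), np.float64(82.14), np.float64(-0.0), np.float64(67.69), np.float64(-10.23)]
```

>>> steer_hand(
  motion=[
    [0.324, -0.115, -0.13, 0, 0, 0, 1],
    [0.324, -0.115, -0.13, 0, 0, 0, 1],
    [0.324, -0.115, -0.13, 0, 0, 0, 1],
    [0.324, -0.115, -0.13, 0, 0, 0, 1],
    [0.324, -0.115, -0.13, 0, 0, 0, 1],
    [0.324, -0.115, -0.13, 0, 0, 0, 1],
    [0.324, -0.115, -0.13, 0, 0, 0, 1],
    [0.324, -0.115, -0.13, 0, 0, 0, 1],
    [0.538, -0.678, -0.13, 0, 0, 0, 1],
    [0.538, -0.678, -0.13, 0, 0, 0, 1],
    [0.538, -0.678, -0.13, 0, 0, 0, 1],
    [0.538, -0.678, -0.13, 0, 0, 0, 1],
    [0.538, -0.678, -0.13, 0, 0, 0, 1],
  ],
)

```text
time_s: 1.45
position: [0.4724, -0.1501, 0.352]
tcp_rot: [[0.961, 0.275, -0.001], [0.275, -0.961, 0.0], [-0.001, -0.001, -1.0]]
force: [1.1, 0.3, 0.1]
opening: 1.0
grasp_force: 0.0
```

```bash
python3 log.py
```

```text
[np.float64(-30.55), np.float64(12.1), np.float64(89.68), np.float64(-0.02), np.float64(78.28), np.float64(43.49)]
```

>>> steer_hand(
  motion=[
    [0.124, -0.339, 0, 20, 30, 0, 1],
    [0.124, -0.339, 0, 20, 30, 0, 1],
    [0.124, -0.339, 0, 20, 30, 0, 1],
    [0.124, -0.339, 0, 20, 30, 0, 1],
    [0.124, -0.339, 0, 20, 30, 0, 1],
    [0.124, -0.339, 0, 20, 30, 0, 1],
    [0.124, -0.339, 0, 20, 30, 0, 1],
  ],
)

```text
time_s: 2.15
position: [0.4976, 0.198, 0.3519]
tcp_rot: [[0.859, 0.342, 0.381], [0.152, -0.881, 0.448], [0.489, -0.326, -0.809]]
force: [1.4, -0.1, 1.2]
opening: 0.999
grasp_force: 0.0
```

```bash
python3 log.py
```

```text
[np.float64(-7.57), np.float64(5.44), np.float64(108.0), np.float64(38.75), np.float64(52.09), np.float64(46.08)]
```

Create kin.py:
```python
import json,numpy as np
from scipy.spatial.transform import Rotation as Ro
from scipy.optimize import least_squares
L=[json.loads(l) for l in open('log.jsonl')]
def fk(q,p):
    h,a1,l,a2,e3,a3,d=p
    q=np.radians(q)
    z=lambda a:Ro.from_rotvec([0,0,a]).as_matrix()
    y=lambda a:Ro.from_rotvec([0,a,0]).as_matrix()
    s4,s5,s6=S
    R1=z(q[0]);R2=R1@y(q[1]);R3=R2@y(q[2]);R4=R3@z(s4*q[3]);R5=R4@y(s5*q[4]);R6=R5@z(s6*q[5])
    P=[0,0,h]+R1@[a1,l,0]+R2@[0,0,a2]+R3@[e3,0,a3]+R6@[0,0,d]
    return P,R6,R3
S=(1,1,1)
def fit():
    global S
    best=None
    import itertools
    for s4 in(1,-1):
      for s6 in(1,-1):
        S=(s4,1,s6)
        Rs=[fk(r['joint_positions'],[0]*7)[1].T@np.array(r['tcp_rot']) for r in L]
        e=sum(np.abs(R-Rs[0]).max() for R in Rs)
        if best is None or e<best[0]:best=(e,S,Rs[0])
    S=best[1]
    x0=np.array([.35,0,.11,.4,0,.35,.3])
    f=lambda p:np.r_[np.concatenate([fk(r['joint_positions'],p)[0]-r['position'] for r in L])*1e3,(p-x0)*.02]
    o=least_squares(f,x0);return best,o.x,o.fun[:-7]
best,P,res=fit()
if __name__=='__main__':
    np.set_printoptions(precision=4,suppress=True)
    print(best);print(P);print(res)
```

```bash
python3 kin.py
```

```text
(np.float64(8.881784197001252e-16), (1, 1, 1), array([[ 0., -1., -0.],
       [ 1.,  0.,  0.],
       [-0.,  0.,  1.]]))
[0.2742 0.     0.111  0.588  0.1141 0.3917 0.3055]
[ 0.  0.  0. -0.  0. -0.  0. -0. -0.]
```

Create ik.py:
```python
from kin import *
LO=np.array([-176.69,-43.24,12.49,-82,0,-163.58]);HI=np.array([176.69,126.21,139.97,262,151.66,163.58])
R0=best[2]
def ik(T,R,q0):
    def f(q):
        p,r,_=fk(q,P);return np.r_[(p-T)*10,(r@R0-R).ravel()]
    q0=np.clip(q0,LO+1,HI-1)
    o=least_squares(f,q0,bounds=(LO,HI),x_scale=50.,max_nfev=60)
    return o.x,np.abs(o.fun).max()
def az(phi,e):   # tool pose: z along azimuth phi, e below horizontal, camera (x) up, y horizontal
    a,b=np.radians(phi),np.radians(e)
    z=np.array([np.cos(a)*np.cos(b),np.sin(a)*np.cos(b),-np.sin(b)])
    x=np.array([np.cos(a)*np.sin(b),np.sin(a)*np.sin(b),np.cos(b)])
    return np.c_[x,np.cross(z,x),z]
def tilt(psi,t): # cup tips its mouth toward azimuth psi by t
    a=np.radians(psi);return Ro.from_rotvec(np.radians(t)*np.array([-np.sin(a),np.cos(a),0])).as_matrix()
GR=np.array([0,0,.019]) # TCP ahead of grasp point
def cuptool(cup,Rc,R,gh):   # tool TCP for cup origin & cup tilt
    return cup+Rc@np.array([0,0,gh])+Rc@R@GR
```

Create s.py:
```python
from ik import *
import sys
C=np.array([.5255,.1103,0]);qn=np.array(L[-1]['joint_positions']);gh=.042
sx=np.array([np.cos(np.radians(-12.5)),np.sin(np.radians(-12.5)),0]);sy=np.array([-sx[1],sx[0],0]);SC=np.array([.484,-.184,0])
for e in(20,30):
  for phi in range(-120,121,20):
    R=az(phi,e);T=cuptool(C,np.eye(3),R,gh)
    q,r=min((ik(T,R,q0) for q0 in(qn,qn*[1,1,1,-1,1,-1],qn+[0,0,0,60,0,-90])),key=lambda t:t[1])
    if r<.01: print('G',e,phi,q.round(0),round(r,4))
```

```bash
python3 s.py
```

```text
G 20 -120 [  19.   67.   68.  -40.  105. -118.] 0.0
G 20 -100 [  24.   65.   78.  -51.   92. -120.] 0.0
G 20 -80 [  28.   63.   90.  -66.   80. -116.] 0.0
G 20 -40 [ 27.  64. 116. 246.  70. -90.] 0.0
G 20 -20 [ 18.  70. 128. 215.  85. -79.] 0.0
G 20 0 [ -0.  78. 137. 180. 105. -90.] 0.0
G 20 20 [ -20.   79.  138.  142.   99. -113.] 0.0
G 20 40 [ -31.   71.  130.  115.   78. -111.] 0.0
G 20 60 [-33.  65. 119.  88.  70. -94.] 0.0
G 20 80 [-31.  62. 106.  66.  75. -78.] 0.0
G 20 100 [-26.  63.  93.  50.  85. -70.] 0.0
G 20 120 [-20.  65.  80.  37.  98. -68.] 0.0
G 30 -120 [  18.   63.   72.  -36.   96. -118.] 0.0
G 30 -100 [  22.   60.   82.  -47.   84. -121.] 0.0
G 30 -80 [  26.   58.   93.  -62.   71. -119.] 0.0
G 30 -20 [ 15.  62. 129. 212.  69. -83.] 0.0
G 30 0 [ -0.  68. 137. 180.  85. -90.] 0.0
G 30 20 [ -17.   69.  138.  148.   82. -106.] 0.0
G 30 40 [ -27.   63.  131.  119.   66. -104.] 0.0
G 30 60 [-30.  59. 120.  89.  60. -88.] 0.0
G 30 80 [-28.  57. 107.  64.  66. -74.] 0.0
G 30 100 [-24.  58.  95.  47.  77. -67.] 0.0
G 30 120 [-19.  60.  84.  35.  89. -67.] 0.0
```

Add to s.py:
```python
print()
def pour(psi,lip,e,dl,q,gh=gh):
    out=[]
    for t in(0,30,60,90,110,125):
        Rc=tilt(psi,t);a=np.radians(psi)
        cup=lip-Rc@(np.array([np.cos(a)*.035,np.sin(a)*.035,.07]))
        R=az(psi+dl,e);q,r=ik(cuptool(cup,Rc,R,gh),Rc@R,q);out.append((t,q.round(0),round(r,3)))
    return out
Q={77.5:[-30,57,107,64,70,-76],-102.5:[22,60,82,-47,84,-121]}
for psi,s in((77.5,-1),(-102.5,1)):
  for e in (20,30):
    lip=SC+sy*s*.045+[0,0,.085]
    print(psi,e);[print(*x) for x in pour(psi,lip,e,0,np.array(Q[psi],float))]
```

```bash
python3 s.py | sed 1,/^$/d
```

```text
77.5 20
0 [-62.  63.  82.  38.  97. -68.] 0.0
30 [-57.  48.  91.  29.  74. -61.] 0.0
60 [-46.  37.  99.  11.  50. -41.] 0.0
90 [-31.  34. 105. -31.  39.   6.] 0.0
110 [-19.  39. 106. -59.  48.  39.] 0.0
125 [-12.  45. 105. -71.  60.  55.] 0.0
77.5 30
0 [-60.  58.  85.  35.  89. -66.] 0.0
30 [-54.  44.  94.  24.  65. -57.] 0.0
60 [-42.  36. 101.   0.  43. -29.] 0.0
90 [-26.  36. 106. -48.  41.  25.] 0.0
110 [-15.  43. 106. -68.  55.  51.] 0.0
125 [-10.  50. 104. -76.  69.  62.] 0.0
-102.5 20
0 [   5.   61.   95.  -66.   79. -114.] 0.0
30 [  -3.   45.  101.  -51.   54. -132.] 0.0
60 [ -16.   35.  106.  -22.   39. -164.] 0.071
90 [ -19.   32.  109.  -12.   34. -164.] 0.48
110 [ -23.   31.  106.   -2.   40. -164.] 0.676
125 [ -28.   32.  100.    8.   53. -164.] 0.744
-102.5 30
0 [   3.   56.   97.  -63.   70. -117.] 0.0
30 [  -7.   42.  103.  -43.   47. -142.] 0.0
60 [ -17.   35.  107.  -19.   35. -164.] 0.2
90 [ -20.   31.  108.   -7.   35. -164.] 0.593
110 [ -25.   31.  103.    5.   47. -164.] 0.716
125 [ -33.   35.   95.   17.   65. -164.] 0.771
```

Create d.py:
```python
from ik import *
C=np.array([.5255,.1103,0]);gh=.045;GR[2]=.016
sx=np.array([np.cos(np.radians(-12.5)),np.sin(np.radians(-12.5)),0]);sy=np.array([-sx[1],sx[0],0]);SC=np.array([.484,-.184,0])
from rig import bot, ticket, capture
np.set_printoptions(precision=4,suppress=True)
def rel(T,R):
    s=bot.read_state();A=np.array(s['tcp_rot'])
    rv=np.degrees(Ro.from_matrix(A.T@R).as_rotvec())
    print('d',A.T@(T-s['position']),'rv',rv,'n',np.linalg.norm(T-s['position'])/.05,np.linalg.norm(rv)/8.59)
    q,r=ik(T,R,s['joint_positions']);print('   q',q.round(0),round(r,4))
```

Run:
```python
from d import *
R=az(77.5,25);T=cuptool(C,np.eye(3),R,gh)
rel(T-.2*R[:,2],R);print(T)
```

```text
d [-0.1571  0.2928  0.0702] rv [ 29.9598  21.5069 -50.5396] n 6.79249818485944 7.28347675467446
   q [-49.  50. 103.  47.  82. -68.] 0.0
[0.5286 0.1245 0.0382]
```

>>> steer_hand(
  motion=[
    [-0.157, 0.293, 0.07, 30, 21.5, -50.5, 1],
    [-0.157, 0.293, 0.07, 30, 21.5, -50.5, 1],
    [-0.157, 0.293, 0.07, 30, 21.5, -50.5, 1],
    [-0.157, 0.293, 0.07, 30, 21.5, -50.5, 1],
    [-0.157, 0.293, 0.07, 30, 21.5, -50.5, 1],
    [-0.157, 0.293, 0.07, 30, 21.5, -50.5, 1],
    [-0.157, 0.293, 0.07, 30, 21.5, -50.5, 1],
    [-0.157, 0.293, 0.07, 30, 21.5, -50.5, 1],
    [-0.157, 0.293, 0.07, 30, 21.5, -50.5, 1],
    [-0.157, 0.293, 0.07, 30, 21.5, -50.5, 1],
    [-0.157, 0.293, 0.07, 30, 21.5, -50.5, 1],
  ],
)

```text
time_s: 3.25
position: [0.4918, -0.0568, 0.1196]
tcp_rot: [[0.093, 0.976, 0.196], [0.411, -0.217, 0.885], [0.907, -0.002, -0.422]]
force: [0.5, -0.3, 0.2]
opening: 0.998
grasp_force: 0.0
```

```bash
python3 log.py; python3 kin.py|tail -3;python3 - <<'E'
from d import *
R=az(77.5,25);T=cuptool(C,np.eye(3),R,gh)
rel(T,R)
import cv2
cv2.imwrite('pics/w1.png',capture('wrist')['color'][:,:,::-1])
E
```

```text
[np.float64(-48.97), np.float64(50.39), np.float64(102.45), np.float64(47.34), np.float64(82.57), np.float64(-68.16)]
       [-0.,  0.,  1.]]))
[0.2742 0.     0.111  0.588  0.1141 0.3917 0.3055]
[ 0.  0.  0. -0.  0. -0.  0. -0. -0. -0. -0. -0.]
d [ 0.0042 -0.0033  0.202 ] rv [ 0.01   -0.0486 -0.1154] n 4.041669146816294 0.01462651413302642
   q [-30.  59. 108.  67.  69. -77.] 0.0
```

View pics/w1.png

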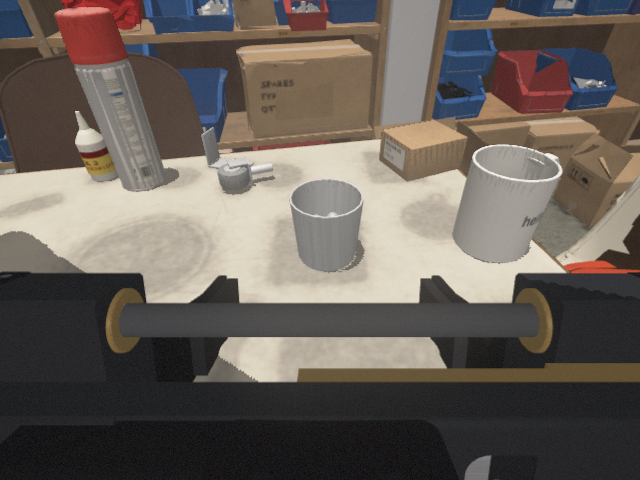

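The wrist view shows the cup's rim centred at about (327,200), which is mid-column between the fingers, and nothing in the way. The lateral error is about 1–2 mm, so I'll advance.

>>> steer_hand(
  motion=[
    [0.003, -0.002, 0.05, 0, 0, 0, 1],
    [0.004, -0.002, 0.1, 0, 0, 0, 1],
    [0.004, -0.002, 0.14, 0, 0, 0, 1],
    [0.004, -0.002, 0.17, 0, 0, 0, 1],
    [0.004, -0.002, 0.19, 0, 0, 0, 1],
    [0.004, -0.002, 0.202, 0, 0, 0, 1],
    [0.004, -0.002, 0.202, 0, 0, 0, 1],
    [0.004, -0.002, 0.202, 0, 0, 0, 1],
  ],
)

```text
time_s: 4.1
position: [0.5283, 0.128, 0.0429]
tcp_rot: [[0.089, 0.977, 0.194], [0.413, -0.213, 0.886], [0.906, 0.001, -0.422]]
force: [0.3, 0.4, 0.5]
opening: 1.002
grasp_force: 0.0
```

Run:
```python
from d import *
R=az(77.5,25);T=cuptool(C,np.eye(3),R,gh)
rel(T,R)
```

```text
d [-0.0057  0.0011 -0.0011] rv [-0.1557 -0.0165  0.1158] n 0.11721696629564547 0.022673009526081995
   q [-30.  59. 108.  67.  69. -77.] 0.0
```

>>> steer_hand(
  motion=[
    [-0.003, 0, 0, 0, 0, 0, 0],
    [-0.003, 0, 0, 0, 0, 0, 0],
    [-0.003, 0, 0, 0, 0, 0, 0],
    [-0.003, 0, 0, 0, 0, 0, 0],
    [-0.003, 0, 0, 0, 0, 0, 0],
    [-0.003, 0, 0, 0, 0, 0, 0],
    [-0.003, 0, 0, 0, 0, 0, 0],
    [-0.003, 0, 0, 0, 0, 0, 0],
  ],
)

```text
time_s: 4.9
position: [0.5285, 0.1264, 0.0393]
tcp_rot: [[0.09, 0.977, 0.194], [0.412, -0.214, 0.886], [0.907, 0.001, -0.421]]
force: [1.3, -2.9, 3.3]
opening: 0.768
grasp_force: 29.8
```

>>> steer_hand(
  motion=[
    [0.02, 0, -0.009, 0, 0, 0, 0],
    [0.055, 0, -0.025, 0, 0, 0, 0],
    [0.1, 0, -0.047, 0, 0, 0, 0],
    [0.14, 0, -0.065, 0, 0, 0, 0],
    [0.155, 0, -0.072, 0, 0, 0, 0],
    [0.155, 0, -0.072, 0, 0, 0, 0],
    [0.155, 0, -0.072, 0, 0, 0, 0],
    [0.155, 0, -0.072, 0, 0, 0, 0],
  ],
)

```text
time_s: 5.7
position: [0.5274, 0.127, 0.2083]
tcp_rot: [[0.093, 0.977, 0.191], [0.412, -0.213, 0.886], [0.906, -0.003, -0.423]]
force: [0.6, 0.3, -3.6]
opening: 0.771
grasp_force: 30.0
```

Create pour.py:
```python
from d import *
gh=.046
def tgt(t,lip,psi=77.5):
    a=np.radians(psi);Rc=tilt(psi,t);R=Rc@az(psi,25)
    cup=lip-Rc@np.array([np.cos(a)*.035,np.sin(a)*.035,.07]);return cuptool(cup,Rc,az(psi,25),gh),R
def lip(y,z):return SC+sy*y+[0,0,z]
```

Run:
```python
from pour import *
rel(*tgt(0,lip(-.045,.24)))
rel(*tgt(55,lip(-.045,.15)))
```

```text
d [-0.159   0.0235 -0.3436] rv [-0.2744 -0.006  -0.074 ] n 7.586817168792003 0.03309235775570656
   q [-61.  47.  84.  38. 104. -59.] 0.0
d [-0.2204  0.0237 -0.3331] rv [ -0.2885 -55.0059   0.0635] n 8.00307912207024 6.403571008032096
   q [-46.  31.  97.  10.  58. -39.] 0.0
```

>>> steer_hand(
  motion=[
    [-0.006, 0.001, -0.012, 0, 0, 0, 0],
    [-0.02, 0.003, -0.043, 0, 0, 0, 0],
    [-0.036, 0.005, -0.077, 0, 0, 0, 0],
    [-0.052, 0.008, -0.112, 0, 0, 0, 0],
    [-0.068, 0.01, -0.147, 0, 0, 0, 0],
    [-0.084, 0.012, -0.182, 0, 0, 0, 0],
    [-0.1, 0.015, -0.216, 0, 0, 0, 0],
    [-0.116, 0.017, -0.25, 0, 0, 0, 0],
    [-0.132, 0.019, -0.285, 0, 0, 0, 0],
    [-0.145, 0.022, -0.314, 0, 0, 0, 0],
    [-0.154, 0.023, -0.333, 0, 0, 0, 0],
    [-0.159, 0.0235, -0.3436, 0, 0, 0, 0],
    [-0.159, 0.0235, -0.3436, 0, 0, 0, 0],
  ],
)

```text
time_s: 7.0
position: [0.4697, -0.25, 0.2094]
tcp_rot: [[0.092, 0.976, 0.195], [0.411, -0.216, 0.886], [0.907, -0.001, -0.422]]
force: [0.0, -1.0, -2.4]
opening: 0.77
grasp_force: 30.1
```

Run:
```python
from pour import *
for t,z in((20,.21),(40,.17),(55,.13),(55,.085)): rel(*tgt(t,lip(-.045,z)))
```

```text
d [-0.0224 -0.0003  0.0024] rv [ -0.0667 -20.0662  -0.0206] n 0.45004725953791086 2.3360134733265805
   q [-58.  39.  87.  30.  89. -56.] 0.0
d [-0.0506 -0.0003  0.0093] rv [ -0.0704 -40.0662  -0.0088] n 1.0289969308220381 4.664295043135046
   q [-52.  34.  93.  20.  71. -49.] 0.0
d [-0.0789 -0.0003  0.0208] rv [ -0.0722 -55.0662   0.0004] n 1.6309226408553534 6.410509551855175
   q [-46.  33.  98.  10.  56. -40.] 0.0
d [-0.1197 -0.0002  0.0397] rv [ -0.0722 -55.0662   0.0004] n 2.5217851654567105 6.410509551855175
   q [-46.  37.  99.  11.  50. -41.] 0.0
```

>>> steer_hand(
  motion=[
    [-0.006, 0, 0, 0, -5, 0, 0],
    [-0.015, 0, 0.001, 0, -13, 0, 0],
    [-0.0224, 0, 0.0024, 0, -20, 0, 0],
    [-0.031, 0, 0.004, 0, -27, 0, 0],
    [-0.041, 0, 0.007, 0, -34, 0, 0],
    [-0.0506, 0, 0.0093, 0, -40, 0, 0],
    [-0.066, 0, 0.015, 0, -48, 0, 0],
    [-0.079, 0, 0.021, 0, -55, 0, 0],
    [-0.079, 0, 0.021, 0, -55, 0, 0],
    [-0.079, 0, 0.021, 0, -55, 0, 0],
  ],
)

```text
time_s: 8.0
position: [0.4667, -0.2597, 0.1301]
tcp_rot: [[0.208, 0.977, 0.035], [0.962, -0.211, 0.175], [0.179, -0.003, -0.984]]
force: [0.5, -0.0, -3.4]
opening: 0.771
grasp_force: 30.0
```

```bash
python3 log.py;python3 - <<'E'
from pour import *
for t,z in((65,.11),(75,.1),(85,.094),(95,.088),(105,.085),(115,.085),(122,.085)): rel(*tgt(t,lip(-.045,z)))
E
```

```text
[np.float64(-46.06), np.float64(32.48), np.float64(97.61), np.float64(10.19), np.float64(56.24), np.float64(-40.01)]
d [-0.0064  0.0005  0.0136] rv [ -0.1773 -10.3011   0.3037] n 0.3010547983884665 1.1998942395668
   q [-41.  32. 101.  -0.  47. -29.] 0.0
d [-0.0056  0.0005  0.0175] rv [ -0.1507 -20.3011   0.3192] n 0.36858135400701864 2.36369374296513
   q [-36.  32. 103. -14.  42. -13.] 0.0
d [-0.0031  0.0005  0.0181] rv [ -0.1231 -30.301    0.3333] n 0.367483321296251 3.527719602344503
   q [-30.  33. 104. -30.  40.   5.] 0.0
d [0.0003 0.0005 0.0194] rv [ -0.0944 -40.301    0.3458] n 0.3876457504785364 4.691803331196114
   q [-25.  36. 105. -47.  42.  24.] 0.0
d [0.005  0.0006 0.0185] rv [ -0.0647 -50.301    0.3569] n 0.3840552765398334 5.855910402032677
   q [-19.  39. 106. -59.  48.  39.] 0.0
d [0.0108 0.0006 0.0157] rv [ -0.0338 -60.3009   0.3663] n 0.3812067935206222 7.020029184676121
   q [-14.  43. 105. -67.  56.  51.] 0.0
d [0.0151 0.0006 0.0143] rv [ -0.0115 -67.3009   0.372 ] n 0.41655951122107265 7.83491649473085
   q [-11.  46. 105. -72.  62.  56.] 0.0
```

>>> steer_hand(
  motion=[
    [-0.003, 0, 0.007, 0, -5, 0, 0],
    [-0.0064, 0, 0.0136, 0, -10, 0, 0],
    [-0.006, 0, 0.016, 0, -15, 0, 0],
    [-0.0056, 0, 0.0175, 0, -20, 0, 0],
    [-0.005, 0, 0.018, 0, -23, 0, 0],
    [-0.004, 0, 0.018, 0, -26, 0, 0],
    [-0.003, 0, 0.018, 0, -29, 0, 0],
    [-0.002, 0, 0.0185, 0, -32, 0, 0],
    [-0.002, 0, 0.019, 0, -35, 0, 0],
    [-0.001, 0, 0.019, 0, -38, 0, 0],
    [0, 0, 0.0194, 0, -40, 0, 0],
    [0.001, 0, 0.0192, 0, -42, 0, 0],
    [0.002, 0, 0.019, 0, -44, 0, 0],
    [0.003, 0, 0.019, 0, -46, 0, 0],
    [0.004, 0, 0.0187, 0, -48, 0, 0],
    [0.005, 0, 0.0185, 0, -50, 0, 0],
  ],
)

```text
time_s: 9.6
position: [0.4689, -0.2555, 0.1129]
tcp_rot: [[0.167, 0.976, -0.14], [0.748, -0.218, -0.627], [-0.643, 0.0, -0.766]]
force: [0.2, -0.8, -1.3]
opening: 0.769
grasp_force: 29.9
```

```bash
python3 log.py;python3 - <<'E'
from pour import *
for t in(105,115,122,125): rel(*tgt(t,lip(-.045,.085)))
import cv2
a=capture('side')['color'][:,:,::-1][130:280,210:410];b=capture('top')['color'][:,:,::-1][150:300,310:510]
cv2.imwrite('pics/p1.png',cv2.resize(np.vstack([a,b]),None,fx=2,fy=2,interpolation=cv2.INTER_CUBIC))
E
```

```text
[np.float64(-19.55), np.float64(38.87), np.float64(105.62), np.float64(-59.11), np.float64(48.03), np.float64(39.15)]
d [ 0.0029 -0.0007 -0.0023] rv [-0.0679 -0.0013 -0.0826] n 0.07561529367417244 0.012449826105132171
   q [-19.  39. 106. -59.  48.  39.] 0.0
d [ 0.0045 -0.0007 -0.0085] rv [ -0.075  -10.0013  -0.0764] n 0.19317235828821072 1.1643621689999921
   q [-14.  43. 105. -67.  56.  51.] 0.0
d [ 0.0062 -0.0007 -0.0127] rv [ -0.0797 -17.0013  -0.0719] n 0.2830062679741975 1.9792356974629366
   q [-11.  46. 105. -72.  62.  56.] 0.0
d [ 0.007  -0.0007 -0.0144] rv [ -0.0817 -20.0013  -0.0699] n 0.3216610373103551 2.32847308055132
   q [-10.  47. 104. -73.  65.  59.] 0.0
```

View pics/p1.png

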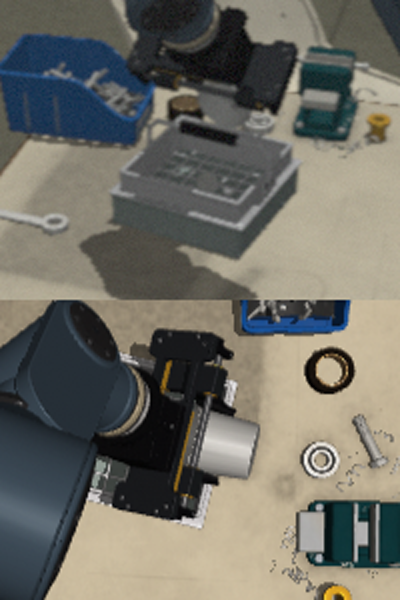

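The images show the cup tipped over the far half of the sieve: in the lower crop it sits at about (228,445), with nothing on the table. The wrist force has dropped by about 2 N, so most of the contents are out. I'll tip further to empty it.

>>> steer_hand(
  motion=[
    [0.001, 0, -0.002, 0, -3, 0, 0],
    [0.002, 0, -0.004, 0, -6, 0, 0],
    [0.004, 0, -0.0085, 0, -10, 0, 0],
    [0.005, 0, -0.011, 0, -14, 0, 0],
    [0.006, 0, -0.0127, 0, -17, 0, 0],
    [0.007, 0, -0.0144, 0, -20, 0, 0],
    [0.007, 0, -0.0144, 0, -20, 0, 0],
    [0.007, 0, -0.0144, 0, -20, 0, 0],
    [0.007, 0, -0.0144, 0, -20, 0, 0],
    [0.007, 0, -0.0144, 0, -20, 0, 0],
  ],
)

```text
time_s: 10.7
position: [0.4721, -0.2405, 0.1201]
tcp_rot: [[0.109, 0.977, -0.185], [0.489, -0.215, -0.845], [-0.865, 0.001, -0.501]]
force: [-0.4, 0.1, -0.7]
opening: 0.775
grasp_force: 29.9
```

Run:
```python
from pour import *
print(bot.read_state()['force'])
for t,z in((105,.09),(85,.1),(65,.12),(50,.15),(25,.19),(0,.24)): rel(*tgt(t,lip(-.055,z)))
```

```text
[-0.3833  0.0757 -0.6609]
d [-0.0088 -0.0006  0.0199] rv [ 0.1162 19.9165  0.0139] n 0.4358007731551253 2.3186103567524707
   q [-20.  38. 106. -59.  48.  38.] 0.0
d [-0.0128 -0.0006  0.0269] rv [ 0.1138 39.9165  0.0344] n 0.5955797228189597 4.6468787961369085
   q [-31.  33. 104. -30.  40.   4.] 0.0
d [-0.0217 -0.0006  0.0265] rv [ 0.1088 59.9165  0.055 ] n 0.6847218832297267 6.9751604849413535
   q [-42.  32. 100.   0.  49. -30.] 0.0
d [-0.0394 -0.0006  0.0165] rv [ 0.1034 74.9165  0.0706] n 0.8538230655620866 8.721374054710035
   q [-49.  33.  95.  14.  62. -44.] 0.0
d [-0.0583 -0.0006 -0.0005] rv [ 0.0908 99.9165  0.0967] n 1.1661283184147053 11.631731736709611
   q [-58.  39.  88.  27.  85. -55.] 0.0
d [-0.086  -0.0005 -0.0293] rv [  0.0731 124.9165   0.1231] n 1.8176911349180174 14.542090424643092
   q [-62.  47.  83.  38. 105. -59.] 0.0
```

>>> steer_hand(
  motion=[
    [-0.004, 0, 0.009, 0, 8, 0, 0],
    [-0.007, 0, 0.016, 0, 15, 0, 0],
    [-0.009, 0, 0.02, 0, 20, 0, 0],
    [-0.011, 0, 0.024, 0, 30, 0, 0],
    [-0.013, 0, 0.027, 0, 40, 0, 0],
    [-0.017, 0, 0.027, 0, 50, 0, 0],
    [-0.022, 0, 0.0265, 0, 60, 0, 0],
    [-0.031, 0, 0.021, 0, 68, 0, 0],
    [-0.039, 0, 0.0165, 0, 75, 0, 0],
    [-0.046, 0, 0.011, 0, 83, 0, 0],
    [-0.052, 0, 0.006, 0, 92, 0, 0],
    [-0.058, 0, 0, 0, 100, 0, 0],
    [-0.067, 0, -0.01, 0, 108, 0, 0],
    [-0.077, 0, -0.02, 0, 117, 0, 0],
    [-0.086, 0, -0.029, 0, 125, 0, 0],
    [-0.086, 0, -0.029, 0, 125, 0, 0],
  ],
)

```text
time_s: 12.3
position: [0.4682, -0.2591, 0.2108]
tcp_rot: [[0.086, 0.977, 0.196], [0.412, -0.214, 0.886], [0.907, 0.004, -0.421]]
force: [0.3, 1.0, -1.2]
opening: 0.77
grasp_force: 29.9
```

Run:
```python
from pour import *
import cv2
a=capture('top')['color'][:,:,::-1][150:290,320:470]
cv2.imwrite('pics/p2.png',cv2.resize(a,None,fx=4,fy=4,interpolation=cv2.INTER_CUBIC))
R=az(77.5,25);rel(cuptool(C+[0,0,.17],np.eye(3),R,gh),R)
```

```text
d [ 0.1645 -0.0231  0.352 ] rv [-0.056  -0.6176 -0.2127] n 7.784745760639551 0.07632451749446437
   q [-30.  39. 109.  62.  78. -59.] 0.0
```

View pics/p2.png

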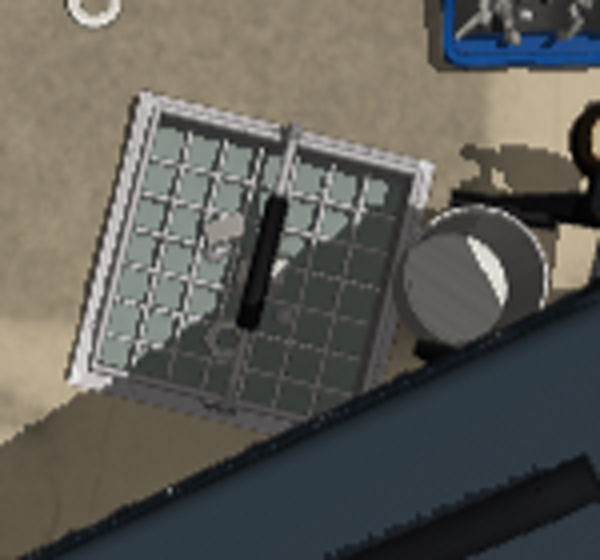

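The cup is empty and two nuts clearly show on the mesh at (225,232) and (222,338), with more under the handle. The sieve is still in place. I'll take the cup back.

>>> steer_hand(
  motion=[
    [0.006, -0.001, 0.012, 0, 0, 0, 0],
    [0.02, -0.003, 0.042, 0, 0, 0, 0],
    [0.037, -0.005, 0.08, 0, 0, 0, 0],
    [0.056, -0.008, 0.12, 0, 0, 0, 0],
    [0.075, -0.01, 0.16, 0, 0, 0, 0],
    [0.094, -0.013, 0.2, 0, 0, 0, 0],
    [0.112, -0.016, 0.24, 0, 0, 0, 0],
    [0.131, -0.018, 0.28, 0, 0, 0, 0],
    [0.147, -0.021, 0.315, 0, 0, 0, 0],
    [0.158, -0.0225, 0.34, 0, -0.3, 0, 0],
    [0.1645, -0.023, 0.352, 0, -0.5, 0, 0],
    [0.148, -0.023, 0.36, 0, -0.5, 0, 0],
    [0.114, -0.023, 0.376, 0, -0.5, 0, 0],
    [0.078, -0.023, 0.393, 0, -0.5, 0, 0],
    [0.046, -0.023, 0.408, 0, -0.5, 0, 0],
    [0.035, -0.023, 0.413, 0, -0.5, 0, 0],
    [0.035, -0.023, 0.413, 0, -0.5, 0, 0],
  ],
)

```text
time_s: 14.05
position: [0.5288, 0.1277, 0.0656]
tcp_rot: [[0.093, 0.977, 0.192], [0.42, -0.213, 0.882], [0.903, -0.001, -0.43]]
force: [-0.4, -0.7, -1.0]
opening: 0.773
grasp_force: 30.0
```

Run:
```python
from pour import *
R=az(77.5,25);rel(cuptool(C,np.eye(3),R,gh),R)
```

```text
d [-0.0252  0.0006  0.0084] rv [-0.192   0.4766  0.0336] n 0.5322227920737769 0.059948344475143085
   q [-30.  59. 108.  67.  69. -77.] 0.0
```

>>> steer_hand(
  motion=[
    [-0.008, 0, 0.004, 0, 0.2, 0, 0],
    [-0.015, 0, 0.006, 0, 0.4, 0, 0],
    [-0.019, 0, 0.008, 0, 0.4, 0, 0],
    [-0.0215, 0, 0.0095, 0, 0.4, 0, 0],
    [-0.0215, 0, 0.0095, 0, 0.4, 0, 0],
    [-0.0215, 0, 0.0095, 0, 0.4, 0, 0],
  ],
)

```text
time_s: 14.65
position: [0.5287, 0.1271, 0.0425]
tcp_rot: [[0.09, 0.977, 0.193], [0.414, -0.213, 0.885], [0.906, 0.0, -0.424]]
force: [0.1, -0.1, -1.3]
opening: 0.771
grasp_force: 30.0
```

>>> steer_hand(
  motion=[
    [-0.001, 0, 0.0005, 0, 0, 0, 0],
    [-0.002, 0, 0.001, 0, 0, 0, 0],
    [-0.002, 0, 0.001, 0, 0, 0, 0],
  ],
)

```text
time_s: 14.95
position: [0.5286, 0.1272, 0.04]
tcp_rot: [[0.091, 0.977, 0.193], [0.414, -0.213, 0.885], [0.906, -0.0, -0.424]]
force: [-0.8, -0.6, -1.5]
opening: 0.766
grasp_force: 30.0
```

>>> steer_hand(
  motion=[
    [-0.001, 0, 0.0005, 0, 0, 0, 0],
    [-0.001, 0, 0.0005, 0, 0, 0, 0],
    [-0.001, 0, 0.0005, 0, 0, 0, 0],
    [-0.001, 0, 0.0005, 0, 0, 0, 0],
  ],
)

```text
time_s: 15.35
position: [0.5287, 0.1272, 0.0393]
tcp_rot: [[0.09, 0.977, 0.193], [0.413, -0.213, 0.885], [0.906, 0.0, -0.423]]
force: [-0.4, -1.2, 1.8]
opening: 0.768
grasp_force: 29.9
```

>>> steer_hand(
  motion=[
    [0, 0, 0, 0, 0, 0, 0.85],
    [0, 0, 0, 0, 0, 0, 1],
    [0, 0, 0, 0, 0, 0, 1],
    [0, 0, 0, 0, 0, 0, 1],
    [0, 0, -0.01, 0, 0, 0, 1],
    [0, 0, -0.04, 0, 0, 0, 1],
    [0, 0, -0.09, 0, 0, 0, 1],
    [0, 0, -0.14, 0, 0, 0, 1],
    [0.03, 0, -0.17, 0, 0, 0, 1],
    [0.08, 0, -0.17, 0, 0, 0, 1],
    [0.12, 0, -0.17, 0, 0, 0, 1],
    [0.12, 0, -0.17, 0, 0, 0, 1],
  ],
)

```text
time_s: 16.55
position: [0.5065, 0.0272, 0.2237]
tcp_rot: [[0.085, 0.977, 0.194], [0.416, -0.212, 0.884], [0.905, 0.006, -0.425]]
force: [0.6, 0.9, -0.9]
opening: 1.001
grasp_force: 0.0
```

Run:
```python
from pour import *
z=np.array([0,0,-1.])
for yaw in(-12.5,167.5): # tool y along sieve y, grasp across grip
    x=np.array([np.cos(np.radians(yaw)),np.sin(np.radians(yaw)),0]);R=np.c_[x,np.cross(z,x),z]
    rel(np.array([.484,-.1843,.2]),R);rel(np.array([.484,-.1843,.082]),R)
import cv2
a=capture('side')['color'][:,:,::-1][170:340,210:390];b=capture('top')['color'][:,:,::-1][150:290,230:440]
cv2.imwrite('pics/p3.png',cv2.resize(np.vstack([np.pad(a,((0,0),(0,30),(0,0))),b]),None,fx=1.9,fy=1.9,interpolation=cv2.INTER_CUBIC))
```

```text
d [-0.1114  0.0226 -0.1813] rv [-50.3723 -50.589   79.7982] n 4.280317806948916 12.464704956549912
   q [-33.  24.  99.   0.  57.  69.] 0.0
d [-0.2182  0.022  -0.1312] rv [-50.3723 -50.589   79.7982] n 5.111237977259284 12.464704956549912
   q [-33.  35. 104.   0.  41.  69.] 0.0
d [-0.1114  0.0226 -0.1813] rv [ 50.4839 -50.2677 -78.9608] n 4.280317806948916 12.380653142048718
   q [ -33.   24.   99.   -0.   57. -111.] 0.0
d [-0.2182  0.022  -0.1312] rv [ 50.4839 -50.2677 -78.9608] n 5.111237977259284 12.380653142048718
   q [ -33.   35.  104.   -0.   41. -111.] 0.0
```

View pics/p3.png

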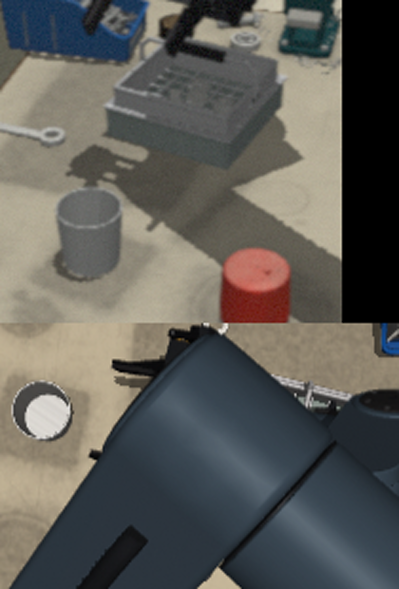

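The cup stands upright and empty at about (90,235), and the sieve is unmoved. Next I'll go above the grip.

>>> steer_hand(
  motion=[
    [-0.066, 0.023, -0.2, 50.5, -50.3, -79, 1],
    [-0.066, 0.023, -0.2, 50.5, -50.3, -79, 1],
    [-0.066, 0.023, -0.2, 50.5, -50.3, -79, 1],
    [-0.066, 0.023, -0.2, 50.5, -50.3, -79, 1],
    [-0.066, 0.023, -0.2, 50.5, -50.3, -79, 1],
    [-0.066, 0.023, -0.2, 50.5, -50.3, -79, 1],
    [-0.066, 0.023, -0.2, 50.5, -50.3, -79, 1],
    [-0.066, 0.023, -0.2, 50.5, -50.3, -79, 1],
    [-0.066, 0.023, -0.2, 50.5, -50.3, -79, 1],
    [-0.066, 0.023, -0.2, 50.5, -50.3, -79, 1],
    [-0.066, 0.023, -0.2, 50.5, -50.3, -79, 1],
    [-0.066, 0.023, -0.2, 50.5, -50.3, -79, 1],
    [-0.066, 0.023, -0.2, 50.5, -50.3, -79, 1],
    [-0.066, 0.023, -0.2, 50.5, -50.3, -79, 1],
    [-0.066, 0.023, -0.2, 50.5, -50.3, -79, 1],
  ],
)

```text
time_s: 18.15
position: [0.4843, -0.1832, 0.2436]
tcp_rot: [[-0.976, 0.219, -0.007], [0.219, 0.976, 0.003], [0.008, 0.002, -1.0]]
force: [0.3, 0.6, 0.4]
opening: 0.997
grasp_force: 0.0
```

Run:
```python
from pour import *
import cv2
z=np.array([0,0,-1.]);yaw=167.5
x=np.array([np.cos(np.radians(yaw)),np.sin(np.radians(yaw)),0]);R=np.c_[x,np.cross(z,x),z]
rel(np.array([.484,-.1843,.081]),R)
s=bot.read_state();c=capture('wrist');M=np.array(c['mount']);k=c['K']
def proj(p):
    t=s['tcp_rot'].T@(np.array(p)-s['position']);q=M[:3,:3].T@(t-M[:3,3]);return k[0,0]*q[0]/-q[2]+k[0,2],k[1,1]*q[1]/q[2]+k[1,2]
for a in(-.038,0,.038):print('grip',proj([.484,-.1843,.107]+a*sx))
cv2.imwrite('pics/w2.png',c['color'][:,:,::-1])
```

```text
d [-0.0012 -0.0014  0.1626] rv [ 0.0969 -0.4388 -0.1312] n 3.252431045425586 0.054497838382414815
   q [ -33.   35.  104.    0.   41. -111.] 0.0
grip (np.float64(328.5809067467243), np.float64(191.1289959139998))
grip (np.float64(328.7097277858633), np.float64(235.92981410134354))
grip (np.float64(328.83112616758604), np.float64(278.14921292117725))
```

View pics/w2.png

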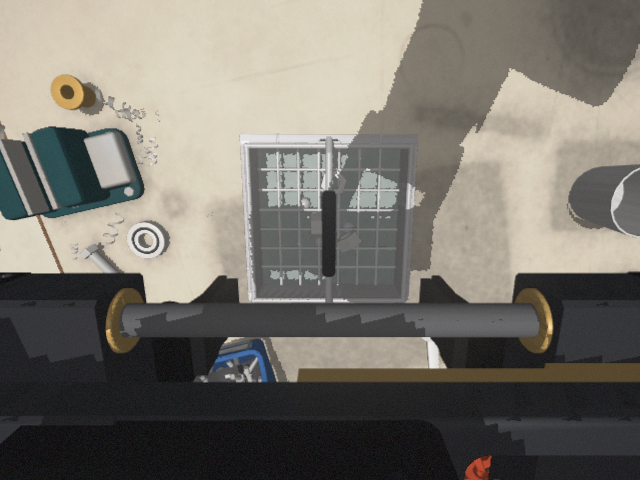

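The wrist view shows the grip at (328.5, 191–277), within 1 px of my prediction. Nuts sit under and around it, with a small bright thing near (305,202) that may be a ball. I'll descend and grip.

>>> steer_hand(
  motion=[
    [0, 0, 0.04, 0, -0.4, 0, 1],
    [-0.001, 0, 0.085, 0, -0.4, 0, 1],
    [-0.001, -0.001, 0.125, 0, -0.4, 0, 1],
    [-0.001, -0.001, 0.15, 0, -0.4, 0, 1],
    [-0.001, -0.001, 0.1625, 0, -0.4, 0, 1],
    [-0.001, -0.001, 0.1625, 0, -0.4, 0, 1],
    [-0.001, -0.001, 0.1625, 0, -0.4, 0, 0.5],
    [-0.001, -0.001, 0.1625, 0, -0.4, 0, 0],
    [-0.001, -0.001, 0.1625, 0, -0.4, 0, 0],
    [-0.001, -0.001, 0.1625, 0, -0.4, 0, 0],
    [-0.001, -0.001, 0.1625, 0, -0.4, 0, 0],
    [-0.001, -0.001, 0.1625, 0, -0.4, 0, 0],
    [-0.001, -0.001, 0.1625, 0, -0.4, 0, 0],
    [-0.001, -0.001, 0.1625, 0, -0.4, 0, 0],
    [-0.001, -0.001, 0.1625, 0, -0.4, 0, 0],
  ],
)

```text
time_s: 19.7
position: [0.4845, -0.1837, 0.0821]
tcp_rot: [[-0.976, 0.217, 0.002], [0.217, 0.976, 0.001], [-0.002, 0.001, -1.0]]
force: [-0.2, -0.7, 0.4]
opening: 0.267
grasp_force: 0.0
```

>>> steer_hand(
  motion=[
    [0, 0, 0, 0, 0, 0, 0],
    [0, 0, 0, 0, 0, 0, 0],
    [0, 0, 0, 0, 0, 0, 0],
    [0, 0, 0, 0, 0, 0, 0],
    [0, 0, 0, 0, 0, 0, 0],
  ],
)

```text
time_s: 20.2
position: [0.4845, -0.1838, 0.0821]
tcp_rot: [[-0.976, 0.217, 0.002], [0.217, 0.976, 0.0], [-0.002, 0.001, -1.0]]
force: [-0.3, -0.6, -0.7]
opening: 0.132
grasp_force: 30.0
```

Gripped: 0.132 opening is 11.5 mm. I'll lift gently, only a little at first.

>>> steer_hand(
  motion=[
    [0, 0, -0.003, 0, 0, 0, 0],
    [0, 0, -0.008, 0, 0, 0, 0],
    [0, 0, -0.014, 0, 0, 0, 0],
    [0, 0, -0.02, 0, 0, 0, 0],
    [0, 0, -0.026, 0, 0, 0, 0],
    [0, 0, -0.032, 0, 0, 0, 0],
    [0, 0, -0.036, 0, 0, 0, 0],
    [0, 0, -0.036, 0, 0, 0, 0],
    [0, 0, -0.036, 0, 0, 0, 0],
  ],
)

```text
time_s: 21.1
position: [0.4844, -0.1837, 0.1183]
tcp_rot: [[-0.976, 0.217, 0.002], [0.217, 0.976, 0.0], [-0.002, 0.001, -1.0]]
force: [0.4, -0.4, -3.5]
opening: 0.138
grasp_force: 30.0
```

Run:
```python
from pour import *
import cv2
s=bot.read_state();print(s['force'],s['moment'])
b=capture('side')['color'][:,:,::-1][165:255,255:375]
a=capture('wrist')['color'][:,:,::-1][60:300,180:480]
cv2.imwrite('pics/p4.png',np.vstack([cv2.resize(a,(600,330)),cv2.resize(b,(360,270),interpolation=cv2.INTER_CUBIC).copy() if 0 else np.pad(cv2.resize(b,(360,270),interpolation=cv2.INTER_CUBIC),((0,0),(0,240),(0,0)))]))
```

```text
[ 0.3832 -0.3729 -3.5469] [ 0.0594 -0.1726  0.0144]
```

View pics/p4.png

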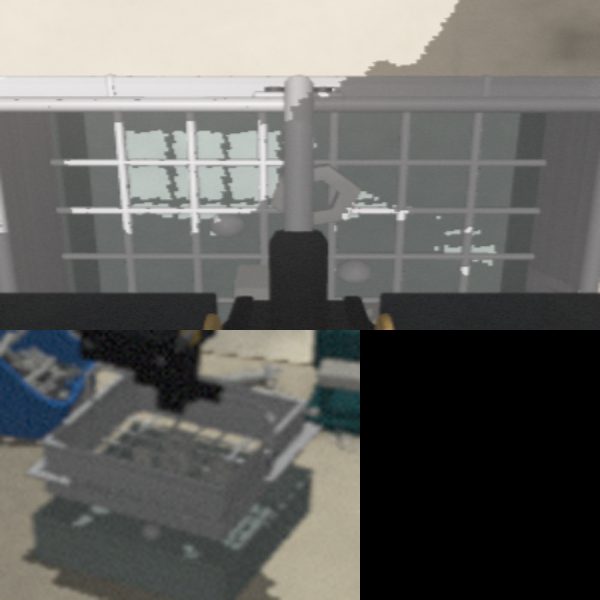

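The sieve is lifted level. Several nuts are on the mesh, around (315,195) and (250,275). Two ball-like blobs at (230,228) and (355,270) look to be in the pan behind the wires. I'll jog it gently while still low.

>>> steer_hand(
  motion=[
    [0.005, 0, 0, 0, 0, 0, 0],
    [-0.005, 0, 0, 0, 0, 0, 0],
    [0.005, 0, 0, 0, 0, 0, 0],
    [-0.005, 0, 0, 0, 0, 0, 0],
    [0, 0, 0, 0, 0, 0, 0],
    [0, 0.005, 0, 0, 0, 0, 0],
    [0, -0.005, 0, 0, 0, 0, 0],
    [0, 0.005, 0, 0, 0, 0, 0],
    [0, -0.005, 0, 0, 0, 0, 0],
    [0, 0, 0, 0, 0, 0, 0],
    [0.005, 0.005, 0, 0, 0, 0, 0],
    [-0.005, -0.005, 0, 0, 0, 0, 0],
    [0, 0, 0, 0, 0, 0, 0],
    [0, 0, 0, 0, 0, 0, 0],
  ],
)

```text
time_s: 22.6
position: [0.4834, -0.1826, 0.118]
tcp_rot: [[-0.976, 0.217, 0.0], [0.217, 0.976, 0.002], [0.0, 0.002, -1.0]]
force: [-0.8, 0.3, -4.1]
opening: 0.132
grasp_force: 30.0
```

>>> steer_hand(
  motion=[
    [0, 0, -0.01, 0, 0, 0, 0],
    [0, 0, -0.02, 0, 0, 0, 0],
    [0, 0, -0.03, 0, 0, 0, 0],
    [0, 0, -0.035, 0, 0, 0, 0],
    [0, 0, -0.035, 0, 0, 0, 0],
    [0, 0, -0.035, 0, 0, 0, 0],
  ],
)

```text
time_s: 23.2
position: [0.4843, -0.1837, 0.1534]
tcp_rot: [[-0.976, 0.217, 0.002], [0.217, 0.976, 0.0], [-0.002, 0.001, -1.0]]
force: [-0.4, -0.2, -4.1]
opening: 0.137
grasp_force: 30.0
```

Run:
```python
from pour import *
import cv2
for n in('wrist','side','top'): cv2.imwrite(f'pics/j1{n}.png',capture(n)['color'][:,:,::-1])
```

>>> steer_hand(
  motion=[
    [0, 0, -0.01, 0, 0, 0, 0],
    [0, 0, -0.025, 0, 0, 0, 0],
    [0, 0, -0.04, 0, 0, 0, 0],
    [0, 0, -0.048, 0, 0, 0, 0],
    [0, 0, -0.05, 0, 0, 0, 0],
    [0, 0, -0.05, 0, 0, 0, 0],
    [0, 0, -0.05, 0, 0, 0, 0],
  ],
)

```text
time_s: 24.05
position: [0.4838, -0.1835, 0.2026]
tcp_rot: [[-0.976, 0.217, 0.001], [0.217, 0.976, 0.001], [-0.0, 0.001, -1.0]]
force: [-1.0, -0.3, -4.2]
opening: 0.137
grasp_force: 30.0
```

Run:
```python
from pour import *
import cv2
f=[]
for i in range(10):
    f.append(bot.read_state()['force'])
    if i<3: n=('wrist','side','top')[i];cv2.imwrite(f'pics/j2{n}.png',capture(n)['color'][:,:,::-1])
print(np.mean(f,0))
# Hough circles: a ball in the pan vs on the mesh, seen from the side camera through the gap
g=cv2.medianBlur(cv2.imread('pics/j2side.png',0),3)
Rv=V if 0 else None
import h
def pr(n,p):
    q=h.V[n]@np.r_[p,1];return h.K[n][0,0]*q[0]/-q[2]+h.K[n][0,2],h.K[n][1,1]*q[1]/q[2]+h.K[n][1,2]
for z in(.003,.04):print('pan',[tuple(np.round(pr('side',SC+a*sx*.08+b*sy*.08+[0,0,z]))) for a,b in((1,1),(1,-1),(-1,-1),(-1,1))])
print('sieve',[tuple(np.round(pr('side',SC+a*sx*.0735+b*sy*.0735+[0,0,.143]))) for a,b in((1,1),(1,-1),(-1,-1),(-1,1))])
```

```text
[-0.6601 -0.2627 -4.2876]
pan [(np.float64(269.0), np.float64(239.0)), (np.float64(300.0), np.float64(209.0)), (np.float64(357.0), np.float64(224.0)), (np.float64(330.0), np.float64(257.0))]
pan [(np.float64(268.0), np.float64(226.0)), (np.float64(300.0), np.float64(197.0)), (np.float64(358.0), np.float64(211.0)), (np.float64(330.0), np.float64(244.0))]
sieve [(np.float64(271.0), np.float64(187.0)), (np.float64(301.0), np.float64(161.0)), (np.float64(356.0), np.float64(174.0)), (np.float64(330.0), np.float64(202.0))]
```

Run:
```python
import cv2,numpy as np
# side view: pan interior and mesh, ball radius ~3.7 px
from h import *
S0=np.array([.484,-.184]);c,s=np.cos(np.radians(-12.5)),np.sin(np.radians(-12.5))
def loc(p):d=p[:2]-S0;return np.round([(c*d[0]+s*d[1])*1e3,(-s*d[0]+c*d[1])*1e3])
for f in('j1side','j2side'):
    g=cv2.imread(f'pics/{f}.png',0)[150:270,255:375]
    G=cv2.GaussianBlur(cv2.resize(g,None,fx=6,fy=6,interpolation=cv2.INTER_CUBIC),(0,0),3)
    o=cv2.HoughCircles(G,cv2.HOUGH_GRADIENT_ALT,1,25,param1=60,param2=.6,minRadius=15,maxRadius=30)
    print(f)
    for x,y,r in ([] if o is None else o[0]):
        u,v=x/6+255,y/6+150;print(round(u),round(v),round(r/6,1),'in pan',loc(atz('side',(u,v),.010)))
# wrist view: radius ~11 px on the mesh, smaller and moving in the pan
for f in('j1wrist','j2wrist'):
    g=cv2.imread(f'pics/{f}.png',0)[60:285,180:480]
    G=cv2.GaussianBlur(cv2.resize(g,None,fx=3,fy=3,interpolation=cv2.INTER_CUBIC),(0,0),3)
    o=cv2.HoughCircles(G,cv2.HOUGH_GRADIENT_ALT,1,25,param1=60,param2=.6,minRadius=12,maxRadius=50)
    print(f,[] if o is None else [(round(x/3+180),round(y/3+60),round(r/3,1)) for x,y,r in o[0]])
a,b=[cv2.imread(f'pics/{f}.png',0) for f in('j1wrist','j2wrist')]
```

```text
j1side
j2side
298 217 3.9 in pan [ 62. -32.]
j1wrist [(230, 190, np.float32(10.5)), (290, 167, np.float32(9.5)), (365, 193, np.float32(7.6)), (281, 266, np.float32(6.0)), (249, 186, np.float32(6.8)), (308, 198, np.float32(5.9)), (317, 165, np.float32(5.9)), (372, 110, np.float32(6.4))]
j2wrist [(370, 189, np.float32(13.6)), (299, 189, np.float32(11.6)), (397, 195, np.float32(6.2)), (370, 189, np.float32(10.2)), (275, 265, np.float32(8.2)), (284, 206, np.float32(6.1)), (424, 206, np.float32(6.8)), (405, 207, np.float32(5.0)), (351, 234, np.float32(5.1)), (318, 136, np.float32(5.0)), (301, 207, np.float32(4.4)), (406, 195, np.float32(5.0))]
```

The circle fits are inconclusive. There's plenty of time, so I'll go lower and jog with small tilts (6° at most) to free any wedged ball, then raise again.

>>> steer_hand(
  motion=[
    [0, 0, 0.02, 0, 0, 0, 0],
    [0, 0, 0.045, 0, 0, 0, 0],
    [0, 0, 0.065, 0, 0, 0, 0],
    [0, 0, 0.07, 0, 0, 0, 0],
    [0, 0, 0.07, 3, 0, 0, 0],
    [0.006, 0, 0.07, 6, 0, 0, 0],
    [-0.006, 0, 0.07, 6, 0, 0, 0],
    [0, 0, 0.07, 2, 0, 0, 0],
    [0, 0, 0.07, -3, 0, 0, 0],
    [0.006, 0, 0.07, -6, 0, 0, 0],
    [-0.006, 0, 0.07, -6, 0, 0, 0],
    [0, 0, 0.07, -2, 0, 0, 0],
    [0, 0, 0.07, 0, 4, 0, 0],
    [0, 0.006, 0.07, 0, 6, 0, 0],
    [0, -0.006, 0.07, 0, 6, 0, 0],
    [0, 0, 0.07, 0, 2, 0, 0],
    [0, 0, 0.07, 0, -4, 0, 0],
    [0, 0.006, 0.07, 0, -6, 0, 0],
    [0, -0.006, 0.07, 0, -6, 0, 0],
    [0, 0, 0.07, 0, 0, 0, 0],
  ],
)

```text
time_s: 26.2
position: [0.4822, -0.1853, 0.1334]
tcp_rot: [[-0.975, 0.22, -0.002], [0.22, 0.975, 0.001], [0.002, 0.0, -1.0]]
force: [0.5, -0.3, -5.0]
opening: 0.135
grasp_force: 30.0
```

>>> steer_hand(
  motion=[
    [0.006, 0, 0, 0, 0, 0, 0],
    [-0.006, 0, 0, 0, 0, 0, 0],
    [0.006, 0.006, 0, 0, 0, 0, 0],
    [-0.006, -0.006, 0, 0, 0, 0, 0],
    [0, 0, 0, 0, 0, 0, 0],
    [0, 0, -0.01, 0, 0, 0, 0],
    [0, 0, -0.03, 0, 0, 0, 0],
    [0, 0, -0.05, 0, 0, 0, 0],
    [0, 0, -0.065, 0, 0, 0, 0],
    [0, 0, -0.07, 0, 0, 0, 0],
    [0, 0, -0.07, 0, 0, 0, 0],
    [0, 0, -0.07, 0, 0, 0, 0],
    [0, 0, -0.07, 0, 0, 0, 0],
    [0, 0, -0.07, 0, 0, 0, 0],
  ],
)

```text
time_s: 27.6
position: [0.4838, -0.1835, 0.2024]
tcp_rot: [[-0.976, 0.217, 0.0], [0.217, 0.976, 0.001], [-0.0, 0.001, -1.0]]
force: [-0.2, 0.4, -4.6]
opening: 0.137
grasp_force: 30.0
```

Run:
```python
from h import *
import cv2
f=[]
for i in range(12):
    s=bot.read_state();f.append(s['force']);n=('wrist','side','top')[i%3];im=capture(n)['color'][:,:,::-1]
    if i<3:cv2.imwrite(f'pics/k{n}.png',im)
print(np.mean(f,0),np.std(f,0),s['grasp_force'])
# wrist: what stayed fixed with the sieve vs flange edges for tilt: slope of the frame's far edge
a,b=[cv2.imread(f'pics/{x}wrist.png',0)[90:290,190:470] for x in('j2','k')]
print('wrist shift',cv2.phaseCorrelate(a.astype(np.float32),b.astype(np.float32)))
# side: sieve pixels vs j2, cup and can unchanged vs start?
a,b=[cv2.imread(f'pics/{x}.png',0).astype(int) for x in('side0','kside')]
for n,(x0,x1,y0,y1) in dict(cup=(235,280,265,320),can=(320,370,300,420)).items():print(n,abs(a-b)[y0:y1,x0:x1].mean())
```

```text
[-0.08217555 -0.06575116 -4.15946191] [0.43050276 0.56270958 0.30029015] 29.9995107203722
wrist shift ((0.19195990974762367, -0.3853049007290963), 0.8916183666388193)
cup 11.72121212121212
can 15.220166666666668
```

Run:
```python
import cv2
a,b=[cv2.imread(f'pics/{x}.png') for x in('side0','kside')]
for n,(x0,x1,y0,y1) in dict(cup=(238,278,268,318),can=(322,366,302,345),pan=(266,350,236,252),tape=(292,314,178,190)).items():
    r=cv2.matchTemplate(b[y0-15:y1+15,x0-15:x1+15],a[y0:y1,x0:x1],cv2.TM_CCOEFF_NORMED);_,m,_,p=cv2.minMaxLoc(r);print(n,m,p[0]-15,p[1]-15)
```

```text
cup 0.9441004991531372 0 1
can 0.806246817111969 0 0
pan 0.6782382726669312 6 -8
tape 0.349559485912323 -4 -6
```

```bash
python3 -c "
from rig import bot, ticket, capture
print(ticket.hand_in())"
```

```text
the job is handed in; nothing more can be done
None
```

I handed the job in at about 28 s with the emptied cup back upright on the table and the sieve held level about 10 cm above the pan's rim; I could not see all four balls in the pan or all four nuts on the mesh, though the weight on the wrist (about 4.2 N) fits no ball left in the sieve.

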